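Set four mineral specimens out in their display trays

TASK

Set out the stall's display: put the garnet in the small square tray, the barite rosette in the medium tray, the turquoise slab lengthwise in the long tray and the white pebble in the round tray. Set each down, without dropping it, in the middle of its tray, flat inside the rim and the same way up as now, with the barite too lengthwise along its tray. Leave the green fluorite and the clear specimen box where they stand.

Things in the scene. Friction and masses are not known exactly. Their poses are not given: they have to be found in the camera images.
- garnet_center (a point): the centre, half-way up, of a loose dark red garnet, one blocky crystal 40 x 41 mm and 37 mm high, about 70 g. x and y along its 40 and 41 mm sides, z up. Grips well across x from above, with the fingers closing about half-way up. It belongs in the small square tray.
- barite_center (a point): the centre, half-way up, of a loose brown barite rosette, 49 mm (x) x 70 mm (y), 34 mm high, about 160 g. Grips across x. It belongs in the medium tray.
- slab_center (a point): the centre, half-way up, of a loose turquoise rough chrysocolla slab, 43 mm (x) x 94 mm (y), 55 mm high, about 450 g. Grips across x. It belongs in the long tray.
- egg_center (a point): the centre, half-way up, of a loose smooth white egg-shaped calcite pebble, 60 mm (x) x 66 mm (y), 57 mm high, about 280 g. Grips across x at mid-height. It stands on a flat underneath and belongs in the round tray.
- tray_small: the small square fixed dark-wood display tray with grey lining, inside 58 x 58 mm (x by y), outside 70 x 70 mm; its floor is 3 mm above the table and its low rim tops out at 8 mm. Origin: centre of its underside, on the table; axes along its sides, z up; a half turn makes no difference.
- tray_medium: the medium, oblong fixed dark-wood display tray with grey lining, inside 66 x 86 mm (x by y), outside 78 x 98 mm; its floor is 3 mm above the table and its low rim tops out at 8 mm. Origin: centre of its underside, on the table; axes along its sides, z up; a half turn makes no difference.
- tray_long: the long, narrow fixed dark-wood display tray with grey lining, inside 60 x 112 mm (x by y), outside 72 x 124 mm; its floor is 3 mm above the table and its low rim tops out at 8 mm. Origin: centre of its underside, on the table; axes along its sides, z up; a half turn makes no difference.
- tray_round: the round fixed dark-wood display tray with grey lining, 80 mm inside and 92 mm outside diameter; its floor is 3 mm above the table and its low rim tops out at 8 mm. Origin: centre of its underside, on the table.
- fluorite: bystander, to be left alone: loose group of green fluorite cubes, 33 x 49 mm, 35 mm high, standing among the work. Origin: centre of its underside.
- clear_box: bystander, to be left alone: loose clear plastic specimen box on a black base, 38 x 38 mm, 35 mm high, standing among the work. Origin: centre of its underside.
Things that resemble listed ones, but are neither listed nor needed, are in the scene too. What is shaped like the tray_small but yellow is not meant.

How it is judged:
By the outcome, as a careful person would: the job done as asked, in the order asked, and still so for the second after the job is handed in, with the robot touching nothing.
It also fails if it takes over 115 s, if anything falls off the work surface, if the arm or the gripper's body presses on something with over 40 N, if the wrist force passes 120 N, or if a joint passes its speed limit or range.

ROBOT

A 6-joint arm with a two-finger parallel gripper is mounted at the origin on a cart in front of the work surface, level with it; the furniture and walls round the work are solid. World frame = base frame: x ahead of the robot, y to its left, z up, the work surface at z = 0. Lengths are in m, angles in rad, forces in N, time in s.
With the tool pointing down it reaches from about 0.25 to 0.725 m from the base axis. Payload 9.7 kg.
Tool frame: the origin (TCP) lies between the finger pads; the fingertips stand 25 mm ahead of it and the grasp point (between the pads) lies 6 mm ahead of it; z points along the fingers, x is the direction in which the jaws open and shut, and the axes are right-handed (so a half turn about z gives the same grasp; the last joint's range is limited). The gripper opens to 85 mm and grips with 20 to 120 N. Pads are 22 mm wide; open, the fingers measure 114 mm over their backs; the gripper's body (76 mm by 85 mm) begins 54 mm behind the grasp point. The pads swing forward as they close: fully open they stand 13 mm farther back than shut.
Start: joints at [-1.268, 0.087, 0.176, 1.66, 0, 1.571], TCP at [0.164, -0.525, 0.256] pointing down, gripper open.
Joint ranges: [-3.13, 3.13], [-0.85, 1.81], [-1.15, 1.24], [-2.2, 2.28], [-1.44, 1.52], [-3.14, 3.14]. Speed limits (rad/s): [2.22, 2.22, 2.57, 3.14, 3.14, 3.14].

INTERFACE

Orientations are given as a rotation vector (axis times angle).
In Python, from plant import robot gives the robot as it stands. Calls block until the motion is done:
- robot.move_ptp(position, orientation): joint-space move of the TCP to a pose.
- robot.movel(position, rotation=None, max_speed=0.15): straight line of the TCP; rotation=None keeps the orientation; max_speed is the mean speed in m/s.
- robot.goto_joints(angles): joint-space move.
- robot.move_gripper(opening, effort=None): finger opening in m; effort is the grip in N (None keeps the last); returns when the fingers have stopped.
- robot.dwell(seconds).
- robot.solve_ik(position, orientation): joint angles nearest the present ones, or None.
- robot.sense(): the state.
- robot.get_image(name): name is "side" or "top" or "wrist"; returns a dict with "frame" (420x560x3 uint8, blue, green, red), "range_z" (420x560 float32, m along the optical axis (not along the pixel's ray), 0 where there is no reading), "mtx" (3x3 intrinsics, pixels), "position" and "attitude" of the camera in the world. Camera axes: x right, y down, z forward; pixel columns grow to the right and rows downward; lengths in m; the calibration is good to about 2 mm. A picture is of the moment at which its call begins.
A pose or a line that the arm cannot do raises robot.IKError and nothing moves.
- robot.sign_off(): hands the job in, once; it reports no verdict.
Trained networks look in a picture, given as the dict that the camera call returned (one of the last four; its "shot" number tells which), for a name from the list of things; names that differ only in an ending like _2 or _b are one class to them, and where a whole thing is asked for, a point or a joint stands for the part that bears it (a point fixed in the world has none). Each returns a list of dicts, best first, with "confidence" (0 to 1); they miss things now and then, are a little off and sometimes report something else, mostly with a low value. They report only what shows in the picture. A call takes as long as a camera call. They do not tell look-alikes from the thing itself.
- robot.boxes_of(picture, thing): "box" ([left, top, width, height] in pixels, round what is visible of it).
- robot.trace(picture, thing): "pixels" (420x560 bool, what is visible of it) and "box" ([left, top, width, height] in pixels, round what is visible of it).
- robot.tip_of(picture, thing): "centre" ([column, row] in pixels: a listed point, or the origin of a listed thing).
The state is a dict: "clock": time; "joints": joint angles; "qd": joint speeds; "effort": joint torques, N m; "tcp_pos": TCP position; "eef_rot": TCP orientation; "force": force on the tool from outside, world axes, zero at the start; "torque": the same for the moment, N m; "opening": finger opening in m.
Only numpy, scipy, OpenCV 4.12 (cv2) and the standard library are available. Lean on these libraries where they do the work, as an engineer would, in place of code of your own. Each camera call takes 0.05 s, during which the arm holds its last target.

## Working session

There is one attempt and no reset: what is moved stays moved. The work goes in short steps, each a Python script; the robot and the scene stay as the last script left them, time stands still between calls to the robot, and variables do not carry over. Pictures are saved under pics/ and viewed, and the job is handed in when it is done.

```bash
ls; mkdir -p pics
python3 - <<'E'
from plant import robot
import cv2,pickle
s=robot.sense();print(s)
for n in ["top","side","wrist"]:
    p=robot.get_image(n)
    cv2.imwrite(f"pics/{n}0.png",p["frame"]); pickle.dump(p,open(f"pics/{n}0.pkl","wb"))
    print(n,p["mtx"],p["position"],p["attitude"],p.keys())
E
```

```text
pics
{'clock': 0.0, 'joints': array([-1.26801576e+00,  8.74288275e-02,  1.75101719e-01,  1.65978045e+00,
        8.18766774e-06,  1.57079358e+00]), 'qd': array([-1.49723142e-03,  1.03227300e-03, -8.21340788e-05, -5.99069709e-05,
       -9.21475199e-04, -4.46178217e-04]), 'effort': array([ 4.10454841e-04, -5.20387352e+01,  4.64803720e+01,  1.61914795e-02,
        8.82533777e-05, -4.31924150e-06]), 'tcp_pos': array([ 0.16393841, -0.52478803,  0.25558359]), 'eef_rot': array([-2.53042601e+00,  1.86054417e+00,  1.65136411e-03]), 'force': array([0.96758459, 0.67579391, 0.40460034]), 'torque': array([ 0.00850813, -0.0122564 , -0.0067519 ]), 'opening': 0.08516200734679703}
top [[393.14134231   0.         279.42737889]
 [  0.         393.14134231 207.81493897]
 [  0.           0.           1.        ]] [0.47298924 0.00399242 0.98507934] [-2.21882471  2.16778776 -0.06126734] dict_keys(['frame', 'range_z', 'mtx', 'position', 'attitude', 'shot'])
side [[476.19790268   0.         279.90788326]
 [  0.         476.19790268 205.16194571]
 [  0.           0.           1.        ]] [ 0.40176071 -0.80296014  0.7884702 ] [-2.29874873  0.20163129 -0.09209945] dict_keys(['frame', 'range_z', 'mtx', 'position', 'attitude', 'shot'])
wrist [[308.86401447   0.         277.18616884]
 [  0.         308.86401447 210.37190418]
 [  0.           0.           1.        ]] [ 0.24115752 -0.50142679  0.37289975] [ 2.31237921 -1.70213981 -0.27572587] dict_keys(['frame', 'range_z', 'mtx', 'position', 'attitude', 'shot'])
```

View pics/top0.png

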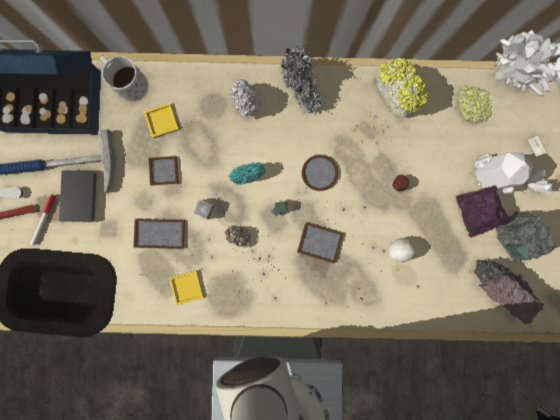

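View pics/side0.png

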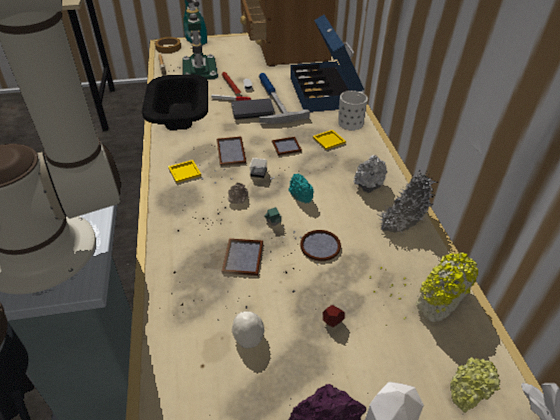

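The top view shows garnet (401,183), egg (402,249), slab (246,172), barite (240,236), round tray (320,172), medium tray (320,243), long tray (160,234) and small tray (163,170). Fluorite is at (280,208) and the clear box at (205,208). Look-alikes: yellow trays at (161,120) and (187,287). The dark red mineral at (482,211) is far too big to be the garnet. The white crystals on the right are jagged, unlike the egg, and the big specimens at the back are also out.

```bash
cat > h.py <<'E'
import numpy as np,cv2,pickle
from scipy.spatial.transform import Rotation as R
def cloud(p):
    K=p["mtx"];z=p["range_z"].astype(float);v,u=np.mgrid[:z.shape[0],:z.shape[1]]
    P=np.stack([(u-K[0,2])/K[0,0]*z,(v-K[1,2])/K[1,1]*z,z],-1)
    W=P@R.from_rotvec(p["attitude"]).as_matrix().T+p["position"]
    W[z<=0]=np.nan
    return W
def pix2w(p,uv,h):
    K=p["mtx"];d=np.array([(uv[0]-K[0,2])/K[0,0],(uv[1]-K[1,2])/K[1,1],1])
    d=R.from_rotvec(p["attitude"]).as_matrix()@d;o=np.array(p["position"])
    return o+d*(h-o[2])/d[2]
def rect(xy):
    (c,wh,a)=cv2.minAreaRect(np.float32(xy)*1000)
    return np.array(c)/1000,np.array(wh),a   # mm; a: angle deg of width side from x
E
python3 - <<'E'
from h import *
from plant import robot
p=robot.get_image("top");W=cloud(p)
t=W[200:210,330:380];print("table z",np.nanmean(t[...,2]))
m={}
for n in ["garnet_center","barite_center","slab_center","egg_center","tray_small","tray_medium","tray_long","tray_round","fluorite","clear_box"]:
    for d in robot.trace(p,n)[:3]:
        q=W[d["pixels"]];q=q[np.isfinite(q[:,0])]
        if len(q)<5: print(n,'few');continue
        zz=q[:,2]; k=q
        if 'tray' not in n: k=q[zz>0.008]
        c,wh,a=rect(k[:,:2]); print(n,round(d["confidence"],2),d["box"],c.round(3),wh.round(),round(a,1),"zmax",np.percentile(zz,[5,50,95]).round(3))
im=cv2.resize(p["frame"][90:310,120:440],None,fx=2.5,fy=2.5,interpolation=cv2.INTER_CUBIC);cv2.imwrite("pics/topz.png",im)
E
```

```text
table z -0.00041755083020066536
garnet_center 0.64 [391.6, 175.0, 15.2, 15.1] [ 0.596 -0.292] [37. 36.] 13.2 zmax [0.019 0.031 0.037]
barite_center 0.98 [226.5, 224.1, 25.0, 24.2] [0.456 0.106] [65. 43.] 73.7 zmax [0.009 0.022 0.031]
slab_center 0.64 [231.1, 161.8, 35.3, 23.2] [0.611 0.087] [41. 88.] 15.3 zmax [0.001 0.043 0.053]
egg_center 0.9 [388.9, 238.5, 28.8, 26.9] [ 0.431 -0.294] [56. 63.] 35.8 zmax [0.    0.045 0.057]
tray_small 0.73 [143.9, 104.9, 32.0, 29.9] [0.743 0.309] [71. 69.] 19.6 zmax [0.001 0.004 0.01 ]
tray_small 0.73 [170.9, 271.0, 29.2, 34.4] [0.324 0.232] [75. 76.] 15.7 zmax [-0.     0.004  0.009]
tray_small 0.68 [150.6, 156.5, 28.3, 26.6] [0.616 0.298] [70. 71.] 5.4 zmax [0.001 0.004 0.009]
tray_medium 0.66 [296.0, 225.0, 47.8, 34.8] [ 0.444 -0.1  ] [101.  79.] 74.9 zmax [-0.     0.003  0.009]
tray_medium 0.28 [300.1, 155.4, 36.1, 38.7] [ 0.62  -0.093] [93. 90.] 1.5 zmax [0.    0.004 0.009]
tray_long 0.62 [131.7, 217.7, 54.0, 33.9] [0.458 0.305] [128.  72.] 89.9 zmax [0.    0.004 0.009]
tray_round 0.92 [305.1, 154.8, 33.9, 38.1] [ 0.62  -0.095] [91. 85.] 0.9 zmax [0.    0.004 0.009]
tray_round 0.38 [297.5, 225.3, 45.8, 36.2] [ 0.443 -0.098] [101.  81.] 77.1 zmax [-0.     0.003  0.009]
fluorite 0.58 [271.4, 200.5, 16.8, 12.1] [0.529 0.004] [29. 43.] 23.3 zmax [0.002 0.03  0.035]
fluorite 0.21 [386.9, 237.8, 30.1, 28.6] [ 0.432 -0.294] [56. 63.] 26.2 zmax [0.023 0.046 0.057]
clear_box 0.6 [193.5, 198.9, 19.7, 23.3] [0.52  0.193] [39. 38.] 69.4 zmax [0.002 0.034 0.037]
```

View pics/topz.png

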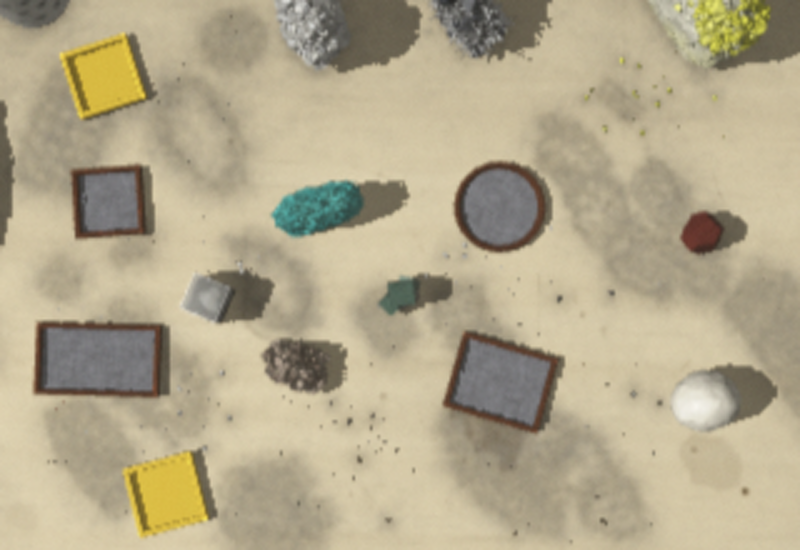

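```bash
cat >> h.py <<'E'
def down(yaw): return (R.from_euler('z',yaw)*R.from_euler('x',np.pi)).as_rotvec()
E
python3 - <<'E'
from h import *
from plant import robot
p=pickle.load(open("pics/wrist0.pkl","rb"));s=robot.sense()
T=R.from_rotvec(s["eef_rot"]);print(T.as_matrix().round(2), T.inv().apply(p["position"]-s["tcp_pos"]).round(4)); 
C=R.from_rotvec(p["attitude"]);print((T.inv()*C).as_matrix().round(3))
for y in np.arange(-180,181,15):
    o=[]
    for xyz in [(0.596,-0.292,0.2),(0.616,0.298,0.1),(0.456,.106,.1),(.458,.305,.1),(.611,.087,.1),(.62,-.094,.1)]:
        q=robot.solve_ik(np.array(xyz),down(np.radians(y))); o.append(None if q is None else round(float(q[5]),2))
    print(y,o)
print(robot.sense()["clock"])
E
```

```text
[[ 0.3  -0.95  0.  ]
 [-0.95 -0.3  -0.  ]
 [ 0.   -0.   -1.  ]] [ 0.0005 -0.0807 -0.1166]
[[ 1.    -0.001 -0.001]
 [ 0.001  0.949  0.315]
 [ 0.001 -0.315  0.949]]
-180 [-2.03, -1.12, -1.34, -0.98, -1.43, -1.72]
-165 [-2.29, -1.38, -1.6, -1.25, -1.69, -1.98]
-150 [-2.55, -1.64, -1.87, -1.51, -1.95, -2.24]
-135 [-2.81, -1.91, -2.13, -1.77, -2.21, -2.51]
-120 [-3.07, -2.17, -2.39, -2.03, -2.48, -2.77]
-105 [2.95, -2.43, -2.65, -2.29, -2.74, -3.03]
-90 [2.69, -2.69, -2.91, -2.55, -3.0, 2.99]
-75 [2.42, -2.95, 3.11, -2.82, 3.02, 2.73]
-60 [2.16, 3.07, 2.85, -3.08, 2.76, 2.47]
-45 [1.9, 2.81, 2.58, 2.94, 2.5, 2.21]
-30 [1.64, 2.54, 2.32, 2.68, 2.24, 1.94]
-15 [1.38, 2.28, 2.06, 2.42, 1.97, 1.68]
0 [1.12, 2.02, 1.8, 2.16, 1.71, 1.42]
15 [0.85, 1.76, 1.54, 1.9, 1.45, 1.16]
30 [0.59, 1.5, 1.28, 1.63, 1.19, 0.9]
45 [0.33, 1.24, 1.01, 1.37, 0.93, 0.63]
60 [0.07, 0.97, 0.75, 1.11, 0.67, 0.37]
75 [-0.19, 0.71, 0.49, 0.85, 0.4, 0.11]
90 [-0.46, 0.45, 0.23, 0.59, 0.14, -0.15]
105 [-0.72, 0.19, -0.03, 0.33, -0.12, -0.41]
120 [-0.98, -0.07, -0.3, 0.06, -0.38, -0.67]
135 [-1.24, -0.33, -0.56, -0.2, -0.64, -0.94]
150 [-1.5, -0.6, -0.82, -0.46, -0.91, -1.2]
165 [-1.76, -0.86, -1.08, -0.72, -1.17, -1.46]
180 [-2.03, -1.12, -1.34, -0.98, -1.43, -1.72]
0.7
```

View pics/wrist0.png

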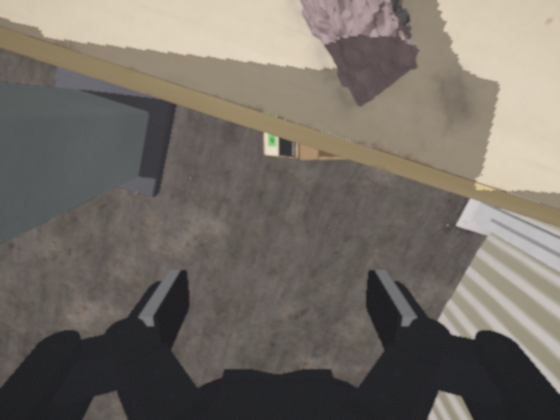

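```bash
cat >> h.py <<'E'
def look(robot,name,thing=None,save=True):
    p=robot.get_image("wrist")
    if save: cv2.imwrite(f"pics/{name}.png",p["frame"]); pickle.dump(p,open(f"pics/{name}.pkl","wb"))
    return p
E
python3 - <<'E'
from h import *
from plant import robot
robot.move_ptp(np.array([0.596,-0.292,0.2]),down(np.radians(13)))
print(robot.sense()["clock"])
robot.move_gripper(0.06)
p=look(robot,"g1");W=cloud(p)
d=robot.trace(p,"garnet_center")[0];q=W[d["pixels"]];q=q[np.isfinite(q[:,0])]
print(d["confidence"],d["box"],np.percentile(q[:,2],[2,50,98]))
for lo,hi in[(.008,.1),(.03,.1)]:
    k=q[(q[:,2]>lo)];print(rect(k[:,:2]))
print([ (t["centre"],pix2w(p,t["centre"],.0185).round(4),t["confidence"]) for t in robot.tip_of(p,"garnet_center")[:2]])
# fingers depth
s=robot.sense();T=R.from_rotvec(s["eef_rot"]);F=T.inv().apply((W-s["tcp_pos"]).reshape(-1,3)).reshape(W.shape)
f=F[(F[...,2]<.06)&(np.abs(F[...,0])<.08)]
print("max tool z of fingers",np.nanpercentile(f[:,2],[50,95,99,100]),s["opening"],s["clock"])
# pads
E
```

```text
2.5
0.56 [258.2, 172.8, 39.3, 41.6] [-0.00055454  0.03133506  0.03685145]
(array([ 0.59634894, -0.29351599]), array([38.15686417, 41.01322937]), 12.762611389160156)
(array([ 0.59377649, -0.2939325 ]), array([27.06651688, 30.78340912]), 43.08389663696289)
[([278.9, 192.1], array([ 0.5972, -0.2918,  0.0185]), 0.78)]
max tool z of fingers [-0.04873912 -0.00359235  0.01218669  0.02049566] 0.05979785039868489 3.025
```

View pics/g1.png

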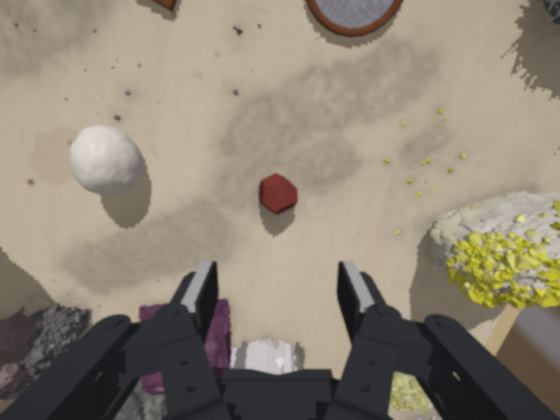

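Run:
```python
import cv2
im=cv2.imread("pics/g1.png");cv2.imwrite("pics/g1z.png",cv2.resize(im[160:230,240:320],None,fx=8,fy=8,interpolation=cv2.INTER_CUBIC))
```

```text
(no output)
```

View pics/g1z.png

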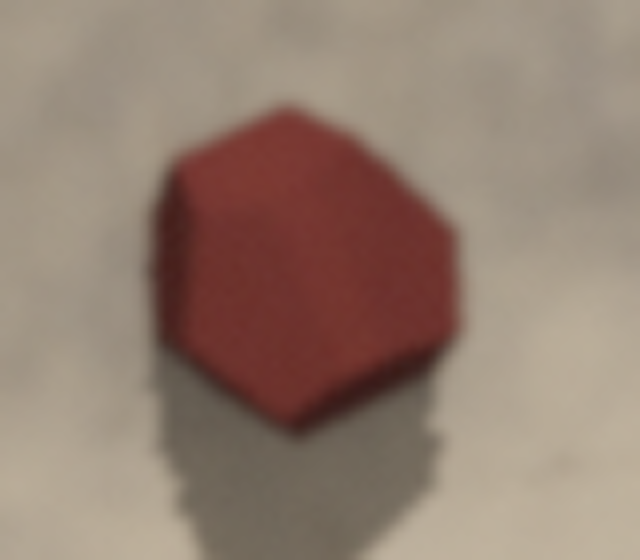

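```bash
cat >> h.py <<'E'
def st(robot,msg=""):
    s=robot.sense();print(msg,"t",round(s["clock"],2),"tcp",s["tcp_pos"].round(4),"open",round(s["opening"],4),"F",s["force"].round(1));return s
def yawof(s): 
    m=R.from_rotvec(s["eef_rot"]).as_matrix();return np.degrees(np.arctan2(m[1,0],m[0,0]))
E
python3 - <<'E'
from h import *
from plant import robot
y=down(np.radians(12.8))
robot.move_gripper(0.065,40)
robot.move_ptp(np.array([0.5966,-0.2927,0.10]),y)
robot.movel(np.array([0.5966,-0.2927,0.031]),max_speed=.1)
st(robot,"at");robot.move_gripper(0.0,40);st(robot,"grip")
robot.movel(np.array([0.5966,-0.2927,0.15]),max_speed=.2)
s=st(robot,"lift")
p=look(robot,"g2");W=cloud(p)
T=R.from_rotvec(s["eef_rot"]);F=T.inv().apply((W-s["tcp_pos"]).reshape(-1,3)).reshape(W.shape)
f=F[(F[...,2]<.06)&(np.abs(F[...,0])<.08)&(np.abs(F[...,0])>.025)]
print("tips",np.nanpercentile(f[:,2],[99,100]))
E
```

```text
at t 4.58 tcp [ 0.597  -0.2929  0.0319] open 0.0652 F [-0.1  0.3  0.1]
grip t 4.95 tcp [ 0.597  -0.293   0.0322] open 0.0366 F [-1.7  0.4  6.2]
lift t 5.69 tcp [ 0.5963 -0.2925  0.1485] open 0.0366 F [ 0.5 -0.1 -2.2]
tips [0.00750727 0.01948404]
```

View pics/g2.png

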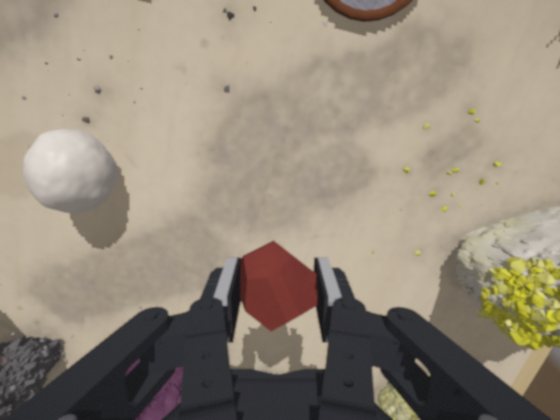

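The garnet is held level between the pads (272,285).

Run:
```python
from h import *
from plant import robot
robot.move_ptp(np.array([0.61,0.298,0.16]),down(np.radians(5.4)))
s=st(robot)
p=look(robot,"t1");W=cloud(p)
for d in robot.trace(p,"tray_small")[:3]:
    q=W[d["pixels"]];q=q[np.isfinite(q[:,0])];k=q[(q[:,2]>.005)&(q[:,2]<.012)]
    print(d["confidence"],d["box"],rect(q[:,:2]),rect(k[:,:2]))
print([ (t["centre"],pix2w(p,t["centre"],0).round(4),t["confidence"]) for t in robot.tip_of(p,"tray_small")[:2]])
T=R.from_rotvec(s["eef_rot"]);F=T.inv().apply((W-s["tcp_pos"]).reshape(-1,3)).reshape(W.shape)
b=p["frame"].astype(int);red=(b[...,2]>60)&(b[...,1]<55)&(b[...,0]<55)&(np.abs(F[...,2])<.06)&(np.abs(F[...,0])<.04)&(np.abs(F[...,1])<.04)
g=F[red];print(len(g),np.nanpercentile(g,[1,50,99],axis=0).round(4))
```

```text
t 7.86 tcp [0.6104 0.297  0.16  ] open 0.037 F [-0.2  1.1 -0.2]
0.96 [377.3, 156.6, 87.3, 85.3] (array([0.74330994, 0.3058696 ]), array([69.8073349, 75.2820282]), 20.04991340637207) (array([0.74245557, 0.30815802]), array([69.78633118, 70.44761658]), 20.115671157836914)
0.83 [2.4, 205.9, 29.8, 66.0] (array([0.34842899, 0.23309888]), array([28.13384247, 62.97492981]), 15.9476900100708) (array([0.36083182, 0.22779758]), array([62.94130707, 23.64723778]), 79.66661071777344)
0.81 [247.4, 165.3, 76.7, 70.8] (array([0.61532385, 0.29808334]), array([69.89590454, 69.77263641]), 5.291131496429443) (array([0.61532855, 0.29803241]), array([69.89590454, 69.67037964]), 5.291131496429443)
[([417.8, 202.8], array([0.7421, 0.3048, 0.    ]), 0.89), ([282.4, 201.8], array([0.6155, 0.2941, 0.    ]), 0.86)]
1020 [[-0.018  -0.0158 -0.0022]
 [ 0.01   -0.0035  0.0046]
 [ 0.0183  0.0059  0.0179]]
```

View pics/t1.png

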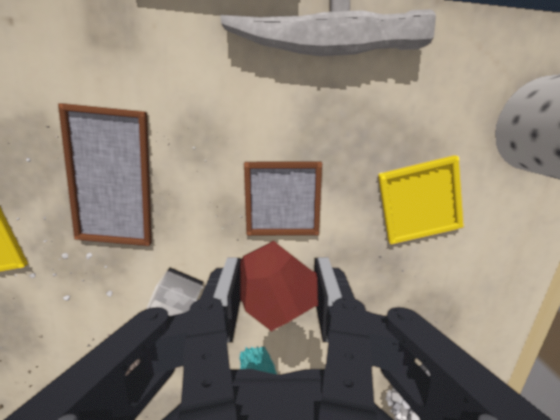

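The small dark-wood tray is at (283,200) and garnet is in the jaws at (272,285).

Run:
```python
from h import *
p=pickle.load(open("pics/t1.pkl","rb"));W=cloud(p)
T=R.from_rotvec(down(np.radians(5.4)));F=T.inv().apply((W-np.array([.6104,.297,.16])).reshape(-1,3)).reshape(W.shape)
m=(np.abs(F[...,0])<.016)&(F[...,2]<.04)&(np.abs(F[...,1])<.04)
vs,us=np.where(m);m2=m&(np.arange(420)[:,None]<340)
g=F[m2];print(np.percentile(g,[0.5,1,50,99,99.5],axis=0).round(4))
for v in range(238,336,8): print(v,F[v,278].round(4),p["frame"][v,278])
```

```text
[[-0.0156 -0.0196 -0.0424]
 [-0.0153 -0.0193 -0.0406]
 [-0.0012 -0.0067 -0.0006]
 [ 0.0156  0.0112  0.0156]
 [ 0.0158  0.0122  0.0165]]
238 [0.0006 0.0404 0.1605] [108 125 135]
246 [ 0.0002 -0.0196  0.0133] [ 62  70 134]
254 [ 0.0002 -0.018   0.0084] [ 56  63 133]
262 [ 0.0002 -0.0165  0.0035] [ 56  61 132]
270 [ 0.0001 -0.0142  0.0008] [ 57  62 131]
278 [ 0.0001 -0.0112 -0.0008] [ 55  61 128]
286 [ 0.0001 -0.008  -0.0021] [ 52  60 125]
294 [ 0.0001 -0.0046 -0.0028] [ 52  58 125]
302 [ 0.0001 -0.001  -0.0035] [ 52  58 123]
310 [ 0.0001  0.0031 -0.0034] [ 48  57 120]
318 [ 0.0001  0.0073 -0.0034] [ 47  55 117]
326 [ 0.0001  0.0108 -0.0043] [ 67  75 126]
334 [0.0004 0.1541 0.16  ] [101 116 127]
```

```bash
cat >> h.py <<'E'
def place(robot,xy,yawdeg,zc,zhi=.1,openw=.075,up=.15):
    xy=np.array(xy);y=down(np.radians(yawdeg))
    s=robot.sense()
    if s["tcp_pos"][2]<zhi+.03 or 1: robot.move_ptp(np.array([*xy,zhi]),y)
    robot.movel(np.array([*xy,zc+.006]),y,max_speed=.1)
    robot.dwell(.25);s=robot.sense();f0=s["force"][2];off=s["tcp_pos"]-np.array([*xy,zc+.006])
    print("pre",s["tcp_pos"].round(4),yawof(s),f0)
    xy=xy-off[:2]; z=zc+.006
    while z>zc-.0035:
        z-=.001; robot.movel(np.array([*xy,z]),y,max_speed=.02);s=robot.sense()
        if abs(s["force"][2]-f0)>3.0: break
    robot.dwell(.2)
    s=st(robot,"contact cmd z %.4f"%z)
    robot.move_gripper(openw);st(robot,"open")
    robot.movel(np.array([*xy,z+.03]),y,max_speed=.06)
    robot.movel(np.array([*xy,up]),y,max_speed=.2);st(robot,"up")
E
python3 - <<'E'
from h import *
from plant import robot
place(robot,(.6153,.298),5.3,.0352,openw=.055)
p=robot.get_image("wrist");cv2.imwrite("pics/p1.png",p["frame"])
W=cloud(p);d=robot.trace(p,"garnet_center")[0];q=W[d["pixels"]];q=q[np.isfinite(q[:,0])];k=q[q[:,2]>.012]
print(rect(k[:,:2]),np.percentile(q[:,2],[5,50,99]))
E
```

```text
pre [0.6156 0.2982 0.0419] 5.302485628723602 -0.02506020199677028
contact cmd z 0.0342 t 11.3 tcp [0.615  0.2978 0.0351] open 0.037 F [-1.4 -1.8  4.9]
open t 11.62 tcp [0.615  0.2978 0.034 ] open 0.0554 F [0.2 0.2 0.1]
up t 12.84 tcp [0.6149 0.2978 0.1495] open 0.0553 F [-0.7 -0.7  0. ]
(array([0.61517999, 0.29780829]), array([40.05661392, 38.61600494]), 28.25245475769043) [0.0215527  0.03465827 0.03976431]
```

View pics/p1.png

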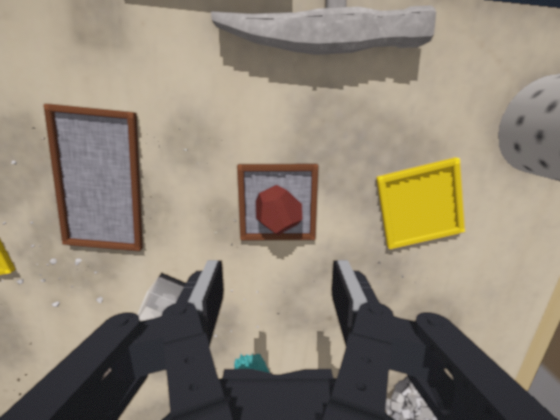

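The garnet is centred in its tray, with its top at 40 mm as expected. Next is the barite. I look at it, and at the long tray on the way.

Run:
```python
from h import *
from plant import robot
W=None
robot.move_gripper(.075)
robot.move_ptp(np.array([0.456,0.106,0.19]),down(np.radians(-16)))
s=st(robot)
p=look(robot,"b1");W=cloud(p)
for n in ["barite_center","tray_medium","tray_long","clear_box"]:
  for d in robot.trace(p,n)[:2]:
    q=W[d["pixels"]];q=q[np.isfinite(q[:,0])]; k=q[q[:,2]>.008] if 'tray' not in n else q[(q[:,2]>.005)&(q[:,2]<.012)]
    print(n,d["confidence"],d["box"],rect(k[:,:2]),np.percentile(q[:,2],[2,50,98]))
print([ (t["centre"],pix2w(p,t["centre"],.017).round(4),t["confidence"]) for t in robot.tip_of(p,"barite_center")[:2]])
```

```text
t 14.27 tcp [0.4567 0.1064 0.1901] open 0.0749 F [ 1.   0.3 -0.2]
barite_center 0.87 [252.4, 161.9, 49.7, 62.5] (array([0.45562149, 0.10560757]), array([68.54135132, 46.18870926]), 77.4985580444336) [0.0046976  0.0220216  0.03242279]
tray_medium 0.69 [283.6, 314.7, 62.1, 63.8] (array([ 0.4446976 , -0.09466389]), array([90.90805054, 77.96466827]), 74.7050552368164) [0.00134272 0.00302953 0.00850333]
tray_long 0.75 [179.4, 0.0, 97.4, 63.6] (array([0.45717365, 0.264086  ]), array([48.62853622, 71.9250412 ]), 89.81694793701172) [0.00103905 0.00308401 0.00860086]
clear_box 0.87 [293.3, 55.5, 59.7, 51.3] (array([0.5196311 , 0.19204507]), array([38.0179863 , 38.22984314]), 68.44512176513672) [0.00070808 0.03432437 0.03586464]
[([277.7, 197.7], array([0.4566, 0.1034, 0.017 ]), 0.89)]
```

View pics/b1.png

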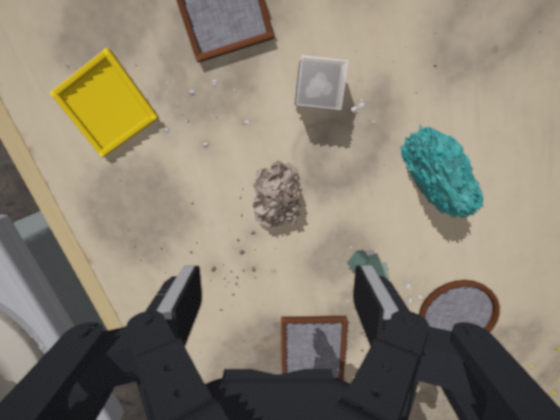

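Run:
```python
from h import *
from plant import robot
y=down(np.radians(-14));c=[0.4557,0.1052]
robot.move_gripper(0.07,50)
robot.move_ptp(np.array([*c,0.08]),y)
robot.movel(np.array([*c,0.030]),max_speed=.1)
robot.dwell(.15);st(robot,"at");robot.move_gripper(0.0,50);st(robot,"grip")
robot.movel(np.array([*c,0.15]),max_speed=.15)
s=st(robot,"lift")
robot.move_ptp(np.array([.4447,-.10,.17]),down(np.radians(-15)))
s=st(robot)
p=look(robot,"b2");W=cloud(p)
for d in robot.trace(p,"tray_medium")[:2]:
    q=W[d["pixels"]];q=q[np.isfinite(q[:,0])]; k=q[(q[:,2]>.005)&(q[:,2]<.012)]
    print(d["confidence"],d["box"],rect(k[:,:2]),rect(q[:,:2]))
T=R.from_rotvec(s["eef_rot"]);F=T.inv().apply((W-s["tcp_pos"]).reshape(-1,3)).reshape(W.shape)
m=(np.abs(F[...,0])<.019)&(F[...,2]<.04)&(np.abs(F[...,1])<.05)&(F[...,2]>-.015)
m&=(np.arange(420)[:,None]<365)
g=F[m];print(np.percentile(g,[0.5,1,50,99,99.5],axis=0).round(4))
```

```text
at t 16.11 tcp [0.4563 0.1053 0.0309] open 0.0702 F [-0.7  0.3 -0.2]
grip t 16.47 tcp [0.4559 0.1053 0.0309] open 0.0447 F [-2.7  0.3  7.3]
lift t 17.42 tcp [0.4553 0.1051 0.1489] open 0.0449 F [-0.8  0.7 -1.7]
 t 18.26 tcp [ 0.4446 -0.0994  0.1695] open 0.0446 F [ 0.5  0.2 -0.6]
0.6 [232.2, 141.5, 86.6, 98.3] (array([ 0.44459628, -0.0956441 ]), array([90.8957901 , 77.92284393]), 75.13343048095703) (array([ 0.44471021, -0.09434921]), array([91.10935974, 79.18605804]), 76.89584350585938)
[[-0.0187 -0.033  -0.0026]
 [-0.0185 -0.0323 -0.0022]
 [-0.0001 -0.009   0.0078]
 [ 0.0185  0.0297  0.0247]
 [ 0.0188  0.0309  0.0253]]
```

View pics/b2.png

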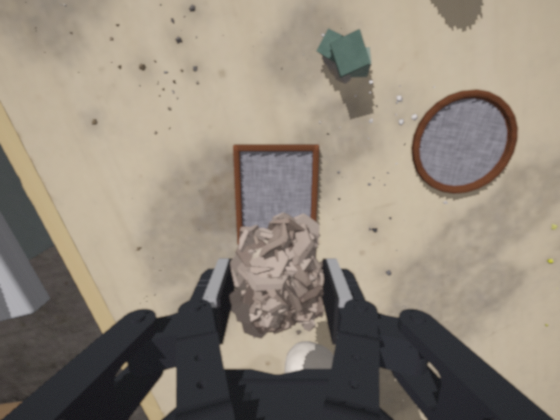

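The barite is held at (278,272), lengthwise with the tray. The tray's lower end is hidden by it, so I correct its centre to (0.4438, -0.0987), which agrees with the top view.

Run:
```python
from h import *
from plant import robot
place(robot,(.4438,-.0987),-15,.0339,openw=.062,up=.2)
p=robot.get_image("wrist");cv2.imwrite("pics/p2.png",p["frame"])
W=cloud(p)
for n in ["barite_center","tray_medium"]:
  d=robot.trace(p,n)[0];q=W[d["pixels"]];q=q[np.isfinite(q[:,0])];k=q[q[:,2]>.012] if n[0]=='b' else q
  print(n,rect(k[:,:2]),np.percentile(q[:,2],[5,50,99]))
```

```text
pre [ 0.4441 -0.0988  0.0405] -14.999715261636968 -1.1054542726919379
contact cmd z 0.0329 t 21.69 tcp [ 0.4435 -0.0987  0.0337] open 0.045 F [-4.1  0.9  6.9]
open t 22.0 tcp [ 0.4435 -0.0986  0.0328] open 0.0618 F [0.2 0.5 0.4]
up t 23.48 tcp [ 0.4431 -0.0985  0.1987] open 0.0621 F [-0.8  0.3 -0.4]
barite_center (array([ 0.44410999, -0.09920797]), array([67.97296143, 45.90172195]), 74.04872131347656) [0.01222527 0.0248188  0.03577824]
tray_medium (array([ 0.44326627, -0.09842873]), array([97.16594696, 78.36684418]), 75.97632598876953) [0.0016766  0.00343394 0.00908542]
```

View pics/p2.png

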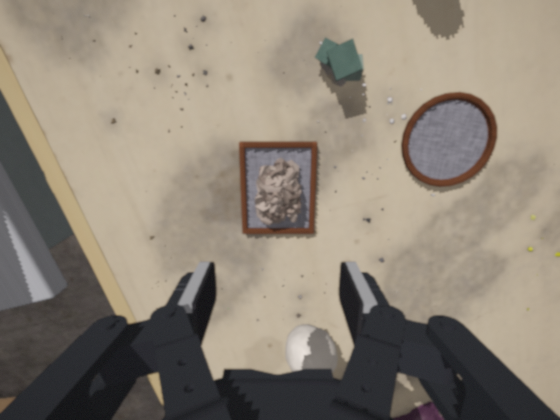

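The barite is centred and lengthwise. Next is the slab.

Run:
```python
from h import *
from plant import robot
robot.move_gripper(.075)
robot.move_ptp(np.array([0.611,0.087,0.22]),down(np.radians(15)))
s=st(robot)
p=look(robot,"s1");W=cloud(p)
for n in ["slab_center","tray_round","tray_long"]:
  for d in robot.trace(p,n)[:1]:
    q=W[d["pixels"]];q=q[np.isfinite(q[:,0])]; k=q[q[:,2]>.008] if 'tray' not in n else q[(q[:,2]>.005)&(q[:,2]<.012)]
    print(n,d["confidence"],d["box"],rect(k[:,:2]),np.percentile(q[:,2],[2,50,98]))
    if n[0]=='s':
      for lo,hi in [(.01,.03),(.03,.045),(.045,.07)]:
        k=q[(q[:,2]>lo)&(q[:,2]<hi)];print(lo,len(k),rect(k[:,:2]))
print([ (t["centre"],pix2w(p,t["centre"],.0275).round(4),t["confidence"]) for t in robot.tip_of(p,"slab_center")[:2]])
```

```text
t 24.9 tcp [0.6106 0.0862 0.2201] open 0.0749 F [-0.3 -0.3 -0. ]
slab_center 0.7 [257.2, 143.9, 43.7, 88.9] (array([0.61093274, 0.08691464]), array([41.87989044, 89.73679352]), 16.812028884887695) [0.00151133 0.0441737  0.05291666]
0.01 321 (array([0.60943048, 0.0915959 ]), array([41.95373917, 80.03396606]), 15.974740028381348)
0.03 1165 (array([0.61184271, 0.08505258]), array([39.95466232, 85.37530518]), 15.710290908813477)
0.045 1432 (array([0.61181189, 0.0812963 ]), array([27.5864048 , 68.04831696]), 19.184682846069336)
tray_round 0.77 [215.1, 289.8, 68.3, 57.4] (array([ 0.6195166, -0.0935177]), array([89.6266861 , 89.82198334]), 11.014860153198242) [0.00170382 0.00336144 0.00844636]
[([273.3, 192.8], array([0.6072, 0.0817, 0.0275]), 0.84)]
```

View pics/s1.png

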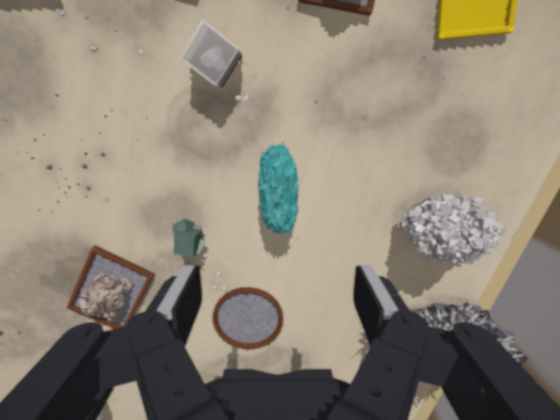

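Run:
```python
from h import *
from plant import robot
y=down(np.radians(16));c=[0.6110,0.0853]
robot.move_gripper(0.072,90)
robot.move_ptp(np.array([*c,0.11]),y)
robot.movel(np.array([*c,0.035]),max_speed=.1)
robot.dwell(.15);st(robot,"at");robot.move_gripper(0.0,90);st(robot,"grip")
robot.movel(np.array([*c,0.19]),max_speed=.15)
s=st(robot,"lift")
robot.move_ptp(np.array([.455,.29,.2]),down(np.radians(0)))
s=st(robot)
p=look(robot,"s2");W=cloud(p)
for d in robot.trace(p,"tray_long")[:2]:
    q=W[d["pixels"]];q=q[np.isfinite(q[:,0])]; k=q[(q[:,2]>.005)&(q[:,2]<.012)]
    print(d["confidence"],d["box"],rect(k[:,:2]),rect(q[:,:2]))
T=R.from_rotvec(s["eef_rot"]);F=T.inv().apply((W-s["tcp_pos"]).reshape(-1,3)).reshape(W.shape)
m=(np.abs(F[...,0])<.019)&(F[...,2]<.04)&(np.abs(F[...,1])<.06)&(F[...,2]>-.04)
m&=(np.arange(420)[:,None]<368)
g=F[m];print(np.percentile(g,[0.5,1,50,99,99.5],axis=0).round(4));print(rect(g[:,:2]))
```

```text
at t 26.93 tcp [0.6115 0.0854 0.0359] open 0.0719 F [-0.4 -0.9  0.1]
grip t 27.33 tcp [0.6115 0.0853 0.0359] open 0.0384 F [-0.  -0.1  5.6]
lift t 28.52 tcp [0.6106 0.0852 0.1886] open 0.0384 F [-0.1  0.3 -4.7]
 t 29.52 tcp [0.4554 0.2896 0.1997] open 0.0384 F [ 0.   0.4 -4.8]
0.62 [244.8, 113.8, 72.9, 102.4] (array([0.45716681, 0.31292188]), array([102.38194275,  72.126091  ]), 89.8414535522461) (array([0.45695978, 0.31315005]), array([102.29656982,  72.71841431]), 89.40751647949219)
[[-0.0186 -0.0456 -0.0188]
 [-0.0182 -0.0449 -0.018 ]
 [ 0.0001 -0.0152 -0.0087]
 [ 0.018   0.0255  0.0329]
 [ 0.0185  0.0277  0.0349]]
(array([-5.66482544e-07, -6.92802429e-03]), array([37.98390198, 82.22634888]), 0.015475057996809483)
```

View pics/s2.png

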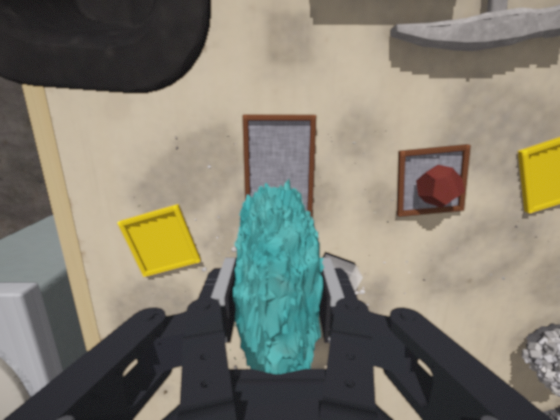

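Run:
```python
from h import *
for n in["t1","top0"]:
  p=pickle.load(open(f"pics/{n}.pkl","rb"));W=cloud(p)
  m=(W[...,2]>.0045)&(W[...,2]<.013)&(abs(W[...,0]-.457)<.05)&(abs(W[...,1]-.303)<.075)
  m=cv2.morphologyEx(m.astype(np.uint8),cv2.MORPH_OPEN,np.ones((2,2),np.uint8))>0
  print(n,rect(W[m][:,:2]))
p=pickle.load(open("pics/s2.pkl","rb"));W=cloud(p)
T=R.from_rotvec(down(0));F=T.inv().apply((W-np.array([.4554,.2896,.1997])).reshape(-1,3)).reshape(W.shape)
for v in range(176,376,10): print(v,F[v,279].round(4))
```

```text
t1 (array([0.45610358, 0.29931519]), array([128.14086914,  75.73330688]), 88.61811828613281)
top0 (array([0.45483154, 0.30107877]), array([123.37657166,  72.4294281 ]), 89.86177062988281)
176 [ 0.0019 -0.0132  0.1969]
186 [ 0.0019 -0.0027  0.1966]
196 [ 0.0007 -0.0426  0.0167]
206 [ 0.0007 -0.04    0.0099]
216 [ 0.0006 -0.0396 -0.0019]
226 [ 0.0006 -0.0362 -0.0039]
236 [ 0.0006 -0.0329 -0.0063]
246 [ 0.0005 -0.0294 -0.008 ]
256 [ 0.0005 -0.0268 -0.0112]
266 [ 0.0005 -0.0239 -0.0137]
276 [ 0.0005 -0.02   -0.0144]
286 [ 0.0005 -0.0162 -0.0151]
296 [ 0.0005 -0.0113 -0.0145]
306 [ 0.0005 -0.0086 -0.017 ]
316 [ 0.0005 -0.0046 -0.0177]
326 [ 0.0005 -0.0004 -0.0183]
336 [ 0.0005  0.0083 -0.0136]
346 [ 0.0006  0.0142 -0.0127]
356 [ 0.0006  0.0179 -0.0142]
366 [ 0.0006  0.0235 -0.0139]
```

Run:
```python
from h import *
from plant import robot
place(robot,(.4568,.3025),-.2,.0389,zhi=.12,openw=.056,up=.2)
p=robot.get_image("wrist");cv2.imwrite("pics/p3.png",p["frame"])
W=cloud(p)
for n in ["slab_center","tray_long"]:
  d=robot.trace(p,n)[0];q=W[d["pixels"]];q=q[np.isfinite(q[:,0])];k=q[q[:,2]>.014] if n[0]=='s' else q[(q[:,2]>.005)&(q[:,2]<.012)]
  print(n,rect(k[:,:2]),np.percentile(q[:,2],[5,50,99]))
```

```text
pre [0.457  0.3027 0.0455] -0.19630456540342392 -5.167801831907255
contact cmd z 0.0379 t 33.14 tcp [0.4566 0.3023 0.0386] open 0.0383 F [-3.1 -2.6  5.7]
open t 33.45 tcp [0.4567 0.3025 0.0379] open 0.056 F [-0.   0.7 -0.8]
up t 34.91 tcp [0.4562 0.3021 0.1986] open 0.0558 F [0.4 0.4 0.3]
slab_center (array([0.45672882, 0.30398169]), array([89.62810516, 40.85681915]), 89.0654067993164) [0.0197198  0.04726671 0.05627683]
tray_long (array([0.45701407, 0.30210818]), array([123.27873993,  72.15211487]), 89.67167663574219) [0.00174077 0.00358552 0.00919615]
```

View pics/p3.png

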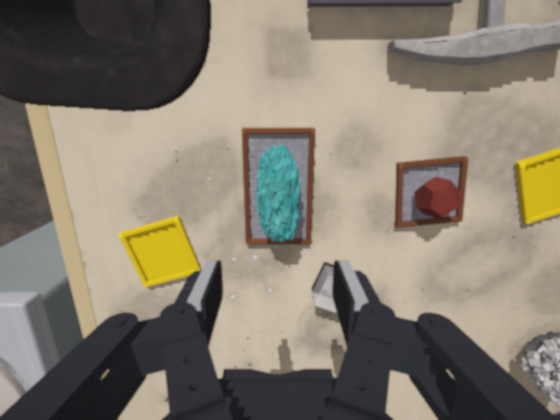

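The slab is centred in the long tray. Now the pebble.

Run:
```python
from h import *
from plant import robot
robot.move_gripper(.085)
robot.move_ptp(np.array([0.431,-.294,0.22]),down(np.radians(30)))
s=st(robot)
p=look(robot,"e1");W=cloud(p)
for n in ["egg_center"]:
  for d in robot.trace(p,n)[:1]:
    q=W[d["pixels"]];q=q[np.isfinite(q[:,0])]
    for lo in (.008,.02,.0285):
      k=q[q[:,2]>lo]; e=cv2.fitEllipse(cv2.convexHull(np.float32(k[:,:2]*1000)));print(n,lo,d["confidence"],d["box"],rect(k[:,:2]),e,np.percentile(q[:,2],[2,50,99]))
print([ (t["centre"],pix2w(p,t["centre"],.0285).round(4),t["confidence"]) for t in robot.tip_of(p,"egg_center")[:2]])
```

```text
t 37.6 tcp [ 0.4313 -0.2935  0.22  ] open 0.0851 F [-0.6 -0.4  0.2]
egg_center 0.008 0.8 [248.1, 160.3, 56.3, 61.0] (array([ 0.43015259, -0.29606424]), array([62.31340408, 59.06661606]), 87.63732147216797) ((430.2154846191406, -295.9291076660156), (58.535728454589844, 63.458168029785156), 17.19584846496582) [0.02434141 0.04757103 0.05768889]
egg_center 0.02 0.8 [248.1, 160.3, 56.3, 61.0] (array([ 0.43039816, -0.29632678]), array([61.06988144, 60.24882126]), 65.55787658691406) ((430.2201232910156, -295.9328918457031), (58.531349182128906, 63.45094299316406), 16.999649047851562) [0.02434141 0.04757103 0.05768889]
egg_center 0.0285 0.8 [248.1, 160.3, 56.3, 61.0] (array([ 0.43072635, -0.29568915]), array([56.79487228, 62.52373886]), 20.772579193115234) ((430.490966796875, -296.26129150390625), (57.540897369384766, 62.865909576416016), 19.796707153320312) [0.02434141 0.04757103 0.05768889]
[([279.6, 193.5], array([ 0.435 , -0.2958,  0.0285]), 0.61)]
```

View pics/e1.png

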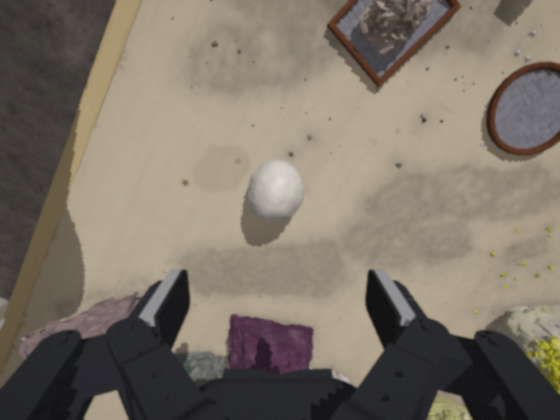

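Run:
```python
from h import *
from plant import robot
y=down(np.radians(24));c=[0.4308,-0.2957]
robot.move_ptp(np.array([*c,0.11]),y)
robot.movel(np.array([*c,0.031]),max_speed=.1)
robot.dwell(.15);st(robot,"at");robot.move_gripper(0.0,70);st(robot,"grip")
robot.movel(np.array([*c,0.06]),max_speed=.08)
s=st(robot,"lift")
robot.movel(np.array([*c,0.19]),max_speed=.15)
s=st(robot,"lift")
p=look(robot,"e2");W=cloud(p)
T=R.from_rotvec(s["eef_rot"]);F=T.inv().apply((W-s["tcp_pos"]).reshape(-1,3)).reshape(W.shape)
m=(np.abs(F[...,0])<.027)&(F[...,2]<.04)&(np.abs(F[...,1])<.05)&(F[...,2]>-.05)
m&=(np.arange(420)[:,None]<365)
g=F[m];print(np.percentile(g,[0,0.5,1,50,99,99.5],axis=0).round(4))
for v in range(226,366,10): print(v,F[v,279].round(4))
```

```text
at t 39.36 tcp [ 0.4312 -0.296   0.0318] open 0.0852 F [-0.1 -0.2  0. ]
grip t 39.75 tcp [ 0.431  -0.2959  0.032 ] open 0.0548 F [-1.5  1.5  6.9]
lift t 40.27 tcp [ 0.431  -0.2958  0.0603] open 0.0549 F [ 0.8  0.4 -3.9]
lift t 41.28 tcp [ 0.4305 -0.2955  0.1888] open 0.0551 F [ 0.5  0.2 -3.2]
[[-0.027  -0.0323 -0.05  ]
 [-0.0266 -0.0318 -0.0497]
 [-0.0261 -0.0316 -0.0493]
 [-0.0005 -0.0145 -0.0165]
 [ 0.0268  0.0141  0.0149]
 [ 0.0269  0.0156  0.0174]]
226 [ 0.0003 -0.0318  0.0077]
236 [ 0.0003 -0.0304 -0.0001]
246 [ 0.0003 -0.0287 -0.0062]
256 [ 0.0002 -0.0261 -0.0097]
266 [ 0.0002 -0.0237 -0.0132]
276 [ 0.0002 -0.0206 -0.0152]
286 [ 0.0002 -0.0187 -0.0191]
296 [ 0.0002 -0.0156 -0.0207]
306 [ 0.0002 -0.0116 -0.021 ]
316 [ 0.0002 -0.0086 -0.0229]
326 [ 0.0002 -0.0049 -0.0236]
336 [ 0.0002 -0.0028 -0.0265]
346 [ 0.0002  0.0023 -0.0257]
356 [ 0.0002  0.0071 -0.0255]
```

View pics/e2.png

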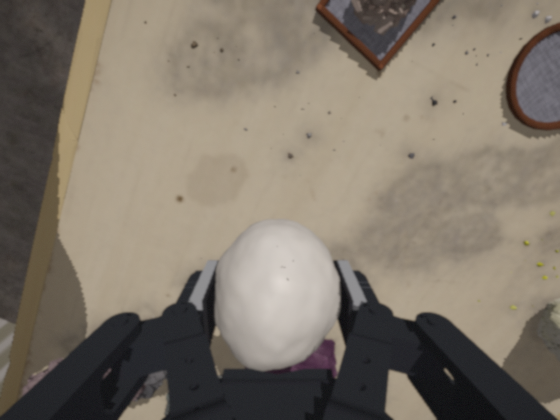

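Run:
```python
from h import *
for n in ["s1","b2","top0"]:
  p=pickle.load(open(f"pics/{n}.pkl","rb"));W=cloud(p)
  m=(W[...,2]>.0055)&(W[...,2]<.011)&(np.hypot(W[...,0]-.62,W[...,1]+.094)<.055)&(np.hypot(W[...,0]-.62,W[...,1]+.094)>.03)
  q=W[m];A=np.c_[2*q[:,:2],np.ones(len(q))];x=np.linalg.lstsq(A,(q[:,:2]**2).sum(1),rcond=None)[0]
  print(n,len(q),x[:2].round(4),np.sqrt(x[2]+x[0]**2+x[1]**2),cv2.minEnclosingCircle(np.float32(q[:,:2]*1000)))
```

```text
s1 881 [ 0.6192 -0.0938] 0.04266801566009846 ((619.6546630859375, -94.31568908691406), 46.031829833984375)
b2 2134 [ 0.6185 -0.0948] 0.04269105029657334 ((619.14501953125, -95.3280029296875), 46.19948196411133)
top0 252 [ 0.6194 -0.0939] 0.04202508549472286 ((619.4559326171875, -93.98651885986328), 45.77767562866211)
```

Run:
```python
from h import *
from plant import robot
place(robot,(.6191,-.0942),24,.0350,zhi=.12,openw=.085,up=.2)
p=robot.get_image("wrist");cv2.imwrite("pics/p4.png",p["frame"])
W=cloud(p)
for n in ["egg_center","tray_round"]:
  d=robot.trace(p,n)[0];q=W[d["pixels"]];q=q[np.isfinite(q[:,0])];k=q[q[:,2]>.0315] if n[0]=='e' else q[(q[:,2]>.005)&(q[:,2]<.012)]
  print(n,cv2.minEnclosingCircle(np.float32(k[:,:2]*1000)),rect(k[:,:2]),np.percentile(q[:,2],[5,50,99]))
robot.move_ptp(np.array([.35,-.35,.25]),down(np.radians(24)))
t=robot.get_image("top");W=cloud(t);st(robot)
for n in ["fluorite","clear_box","egg_center"]:
  d=robot.trace(t,n)[0];q=W[d["pixels"]];q=q[np.isfinite(q[:,0])];print(n,d["box"],rect(q[q[:,2]>.008][:,:2]))
cv2.imwrite("pics/topend.png",cv2.resize(t["frame"][90:310,120:440],None,fx=2.5,fy=2.5,interpolation=cv2.INTER_CUBIC))
sd=robot.get_image("side");cv2.imwrite("pics/sideend.png",cv2.resize(sd["frame"][110:300,140:400],None,fx=3,fy=3,interpolation=cv2.INTER_CUBIC))
```

```text
pre [ 0.6194 -0.0942  0.0416] 24.00127089080034 -3.120794748370616
contact cmd z 0.0340 t 45.58 tcp [ 0.6189 -0.0942  0.035 ] open 0.0554 F [-2.7  1.   5.6]
open t 45.98 tcp [ 0.6188 -0.0942  0.0339] open 0.085 F [ 0.3  0.2 -0.7]
up t 47.47 tcp [ 0.6184 -0.0941  0.1985] open 0.085 F [-0.3 -0.7 -0.1]
egg_center ((618.2838745117188, -94.05538940429688), 31.514331817626953) (array([ 0.61898328, -0.09369743]), array([56.2219696 , 62.51292419]), 23.43611717224121) [0.03157301 0.05066607 0.06083777]
tray_round ((619.527099609375, -94.63792419433594), 45.85213851928711) (array([ 0.61957513, -0.09459547]), array([90.28369141, 91.10879517]), 19.892471313476562) [0.00196618 0.00502131 0.02782328]
 t 49.07 tcp [ 0.3508 -0.3495  0.2497] open 0.085 F [-1.1  0.5 -0. ]
fluorite [271.2, 200.7, 17.8, 12.3] (array([0.52888477, 0.00473497]), array([26.56796837, 37.80950165]), 22.770111083984375)
clear_box [192.5, 200.9, 23.8, 19.7] (array([0.51992719, 0.1927634 ]), array([38.59157944, 37.70001984]), 68.18482208251953)
egg_center [304.7, 158.8, 30.5, 25.6] (array([ 0.61854218, -0.09366032]), array([57.97365952, 61.17908859]), 1.8425343036651611)
```

View pics/p4.png

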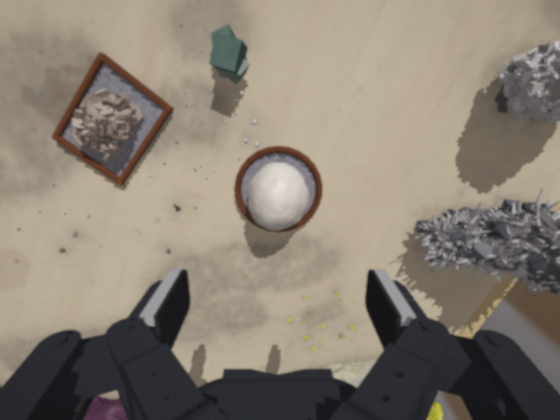

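View pics/topend.png

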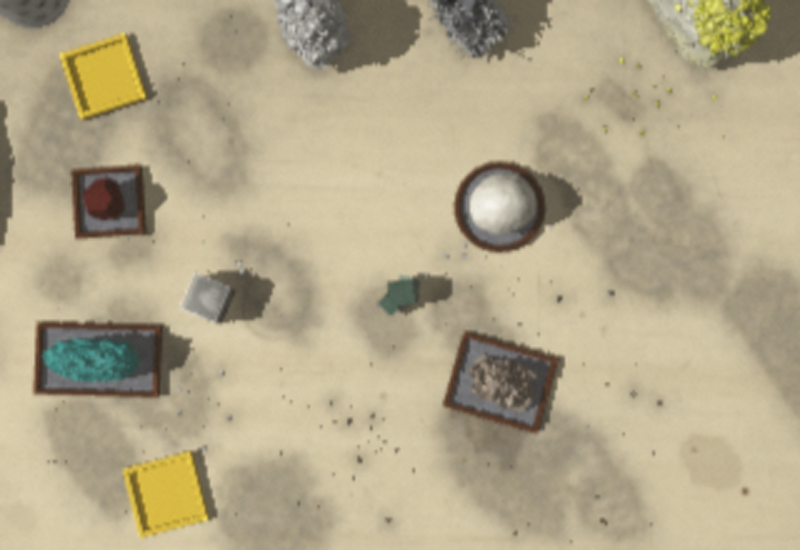

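View pics/sideend.png

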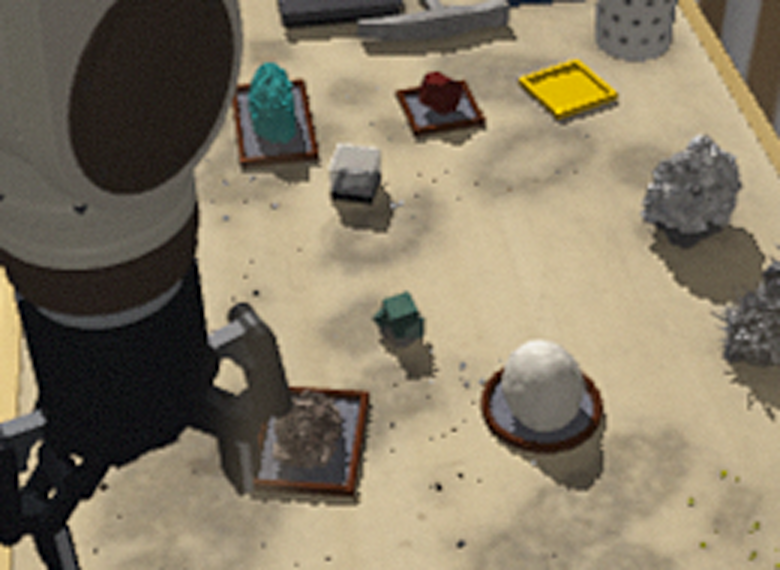

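The top and side views show all four in their trays, with fluorite and box unmoved. The slab and garnet look offset in the top view. That could be parallax, so I check with the depth data before handing in.

Run:
```python
from h import *
from plant import robot
t=robot.get_image("top");W=cloud(t)
for n,c in {"garnet":(.6153,.298),"slab":(.457,.302),"barite":(.4438,-.0987),"egg":(.619,-.094)}.items():
  m=(np.hypot(W[...,0]-c[0],W[...,1]-c[1])<.07)&(W[...,2]>.013)
  q=W[m];print(n,c,rect(q[:,:2]),q[:,:2].min(0).round(4),q[:,:2].max(0).round(4),q[:,2].max())
```

```text
garnet (0.6153, 0.298) (array([0.6155423 , 0.29824536]), array([39.8586235 , 37.69079208]), 22.117639541625977) [0.5965 0.2783] [0.635  0.3184] 0.04248172671885231
slab (0.457, 0.302) (array([0.45786111, 0.30404944]), array([39.19766998, 90.1973877 ]), 1.8107682466506958) [0.4377 0.2591] [0.4777 0.3494] 0.05844492998740414
barite (0.4438, -0.0987) (array([ 0.43851199, -0.09355803]), array([70.94423676, 59.7734642 ]), 74.2629623413086) [ 0.4103 -0.1317] [ 0.4672 -0.0513] 0.038336067725142864
egg (0.619, -0.094) (array([ 0.61806262, -0.09352782]), array([57.74621582, 60.75567245]), 2.4026827812194824) [ 0.5891 -0.1243] [ 0.6474 -0.0632] 0.06593935568877107
```

Run:
```python
from h import *
from plant import robot
print(robot.sign_off());
```

```text
the job is handed in; nothing more can be done
None
```

I set out all four pieces in the order asked: garnet, barite, slab, pebble. I lowered each until the wrist force showed contact with the tray floor, then released it. The job was handed in at about 49 s, with the arm clear of everything.

| Piece | Distance from tray centre |
|---|---|
| Garnet | within about 0.5 mm |
| Barite | within about 1 mm; long axis within about 2° of the tray's |
| Slab | about 2 mm towards one end; long axis within about 1–2° |
| Pebble | within about 1 mm |

- **Height and way up:** garnet, barite and pebble tops measured 2–4 mm above their own heights, which fits the 3 mm floor. The slab's rough top read 56–58 mm, against 58 mm expected.
- **Bystanders:** the fluorite and the clear box measured where they stood at the start, within about 1 mm.

**Disagreements in the last checks:**
- **Slab end positions:** the two camera views put the slab's centre between 0 and 4 mm off, because each hides one end. I left it, as it has about 9 mm of clearance per end.
- **Barite in the last top view:** that depth measurement gave too wide an outline, probably because the parked arm got into it. I relied on the wrist-camera check taken right after placing.

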